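Release a cured link from its sprung hanger with a release fork

ROBOT

A 6-joint arm with a two-finger parallel gripper is mounted at the origin on the work surface. World frame = base frame: x ahead of the robot, y to its left, z up, the work surface at z = 0. Lengths are in mm, angles in rad, forces in N, time in s.
With the tool pointing down it reaches from about 300 to 775 mm from the base axis. Payload 14.6 kg.
Tool frame: the origin (TCP) lies midway between the tips of the shut fingers; the grasp point (between the pads) lies 19 mm behind it; z points along the fingers, y is the line along which they close (so a half turn about z gives the same grasp; the last joint's range is limited). The gripper opens to 94 mm and grips with 3 to 60 N. Pads are 16 mm wide; open, the fingers measure 119 mm over their backs; the gripper's body (75 mm by 177 mm) begins 78 mm behind the grasp point.
Start: joints at [1.208, 0.3, 1.521, -0, 1.321, -0.067], TCP at [160.325, 526.104, 205.446] pointing down, gripper open.
Joint ranges: [-3.03, 3.03], [-0.79, 2.21], [0.23, 2.52], [-1.04, 4.18], [0, 3.07], [-2.55, 2.55]. Speed limits (rad/s): [2.22, 2.22, 2.57, 3.14, 3.14, 3.14].

INTERFACE

Orientations are given as [roll, pitch, yaw] about the fixed x, y, z axes, in that order (R = Rz(yaw) Ry(pitch) Rx(roll)).
In Python, from cell import * gives the robot as it stands. The module is installed in compiled form; this text tells all that it offers.
- The arm moves only by the tool servo_tool, never from a script. Its argument "motion" is a list of rows, each an object of numbers: "wx", "wy", "wz": the turn, a rotation vector about the tool's x, y, z in units of 2 rad (1.0 is 2 rad); "dx", "dy", "dz": the shift along the tool's x, y, z in units of 10 cm (1.0 is 10 cm); "fingers": the closure, from -1 (fully open) to 1 (shut). In form: [{"wx": .., "wy": .., "wz": .., "dx": .., "dy": .., "dz": .., "fingers": ..}, ...]. A call has 1 to 10 rows; each row is the pose to reach, as a shift and turn from the pose commanded when the call began, along the tool's axes at that moment; what a row does not reach only later rows make up. A row lasts 1/10 s, in which the tool goes at most 50 mm and 8.59 degrees, less where a joint would pass 70% of its speed; a pose out of reach is approached as far as the arm can. A call with a number of a shift or a turn outside -1 to 1 is refused whole. A call with a gripper value outside its range is refused whole. The fingers move at their own pace and stop on an object; "newtons" is the grip in N (left out, the last holds). Time passes only in rows, so rows that repeat a pose let the fingers close. It gives the time, the measured TCP pose, the force, the opening and the grip force at its end, in the units of the state.
- read_state(): the state, without advancing time (a new reading comes with each control period).
- camera(name): name is "side" or "top" or "wrist"; returns a dict with "image" (400x640x3 uint8, red, green, blue), "fx", "fy", "cx", "cy" (pixels), "k1" (the pictures are not rectified: a ray, as slopes to the right and down, at radius r is drawn at 1 + k1 r^2 times it, then the intrinsics apply), "R" (3x3) and "t" (3): a world point X has camera coordinates R X + t. Camera axes: x right, y down, z forward; pixel columns grow to the right and rows downward; lengths in mm; the calibration is good to about 2 mm. A picture is of the moment at which its call begins. There is no depth.
- sign_off(): hands the job in; it is judged then, once.
Trained networks look in a picture, given as the dict that the camera call returned (one of the last four; its "shot" number tells which), for a name from the list of things; names that differ only in an ending like _2 or _b are one class to them, and where a whole thing is asked for, a point or a joint stands for the part that bears it (a point fixed in the world has none). Each returns a list of dicts, best first, with "conf" (0 to 1); they miss things now and then, are a little off and sometimes report something else, mostly with a low value. They report only what shows in the picture. A call takes as long as a camera call. They do not tell look-alikes from the thing itself.
- spot_in(query, picture): "location" ([column, row] in pixels, amid what is visible of it).
- trace(query, picture): "pixels" (400x640 bool, what is visible of it) and "location" ([column, row] in pixels, amid what is visible of it).
The state is a dict: "clock": time; "joints": joint angles; "qd": joint speeds; "effort": joint torques, N m; "eef_pos": TCP position; "eef_rot": TCP orientation; "wrist_force": force on the tool from outside, world axes, zero at the start; "moment": the same for the moment, N m; "finger_gap": finger opening in mm; "finger_force": force on a finger pad.
Only numpy, scipy, OpenCV 4.12 (cv2) and the standard library are available. Lean on these libraries where they do the work, as an engineer would, in place of code of your own. Each camera call takes 0.05 s, during which the arm holds its last target. There are 200 camera calls.

TASK

The plastic link hanging in the curing stand is done. Pick up the steel release fork, straddle the spring bar with it and push the bar's collar sideways, away from the link, until the link drops into the stand's tray; then let the bar spring back home and stand the fork upright on the bench again, clear of the stand. Touch the stand only with the fork, not with the gripper, and leave the jar, motor and disc where they are.

Things in the scene. Friction and masses are not known exactly. Their poses are not given: they have to be found in the camera images.
- stand: Aluminium curing stand, fixed to the bench. Origin: on the bench, under the middle of its tray and below the hanging link; z up, y along the spring bar, x across it. The bar lies 130 mm above the bench at x = 0; no part reaches above 146 mm. A back plate (x -40 to -32 mm, y -20 to 140) joins the cheeks on the robot's side. Base plate: x -145 to 145, y -75 to 155, 4 mm thick.
- tray_floor (a point): Middle of the floor of the stand's open tray, 5 mm above the bench; axes as the stand. Inside the tray is 262 mm in x and 122 mm in y; its rim is 26 mm above the bench. Under the link a rubber ramp (x -26 to 26 mm, falling 20 degrees towards +x, 17 mm above the bench in its middle) tips the fallen link over towards +x.
- fork_spot (a point): Point on the bar's axis in the middle of the 36 mm open space where the fork goes over the bar from above, at (0, 38, 130) mm on the stand; axes as the stand; the collar is pushed along +y. Along stand y: outer cheek -20 to -12 mm, link, inner cheek 12 to 20, open space 20 to 56, collar 56 to 66 at rest, spring, bracket 102 to 110, dark barrel to 152. Cheeks and bracket: x -36 to 20.
- spring_bar (a joint): Travel of the bar (10 mm steel rod) along the stand's +y, m: 0 at rest, through the link's eye; 0.034 at its stop. The spring pushes back with about 2 N at 0 and 5.5 N at the stop. By about 0.030 the bar has left the link's eye and the link falls. Let go, the bar returns to 0.
- collar_face (a point): Centre of the collar's face that the fork pushes (on the side of the link), on the bar's axis; moves with the bar. The collar is a steel disc 32 mm in diameter, 10 mm thick. Axes as the stand.
- link: Ivory plastic link, 87 mm long, 12 mm thick, 70 g, loose, hanging upright by its eye on the bar between the two cheeks. Origin: centre of the eye (outer diameter 36 mm, bore 18 mm), z towards the eye end; its round foot is 69 mm below the origin. Freed, it falls about 40 mm onto the tray's ramp and tips over by itself.
- fork: Steel release fork, 105 mm tall, 220 g, loose, standing on its two prongs. Origin: on the underside, midway between the prong tips; z up, x across the prongs, y along its depth. Prongs: each 10 mm in x, 24 in y, 45 tall, with a 20 mm gap between (x -10 to 10). Above: steel block 40 x 24 mm to z 65, black handle 30 x 24 mm, z 65 to 105. A half turn about z makes no difference.
- fork_grip (a point): Middle of the fork's handle, 85 mm above the prong tips, to be gripped from above across the 24 mm or the 30 mm. Axes as the fork.
- jar: Closed jar standing on the bench, 48 mm in diameter, 65 mm tall; origin under its centre. Leave alone.
- motor: Small bare motor on a foot plate, about 40 x 62 mm and 40 mm tall; origin under its centre. Leave alone.
- disc: Aluminium disc with a hub, 60 mm in diameter, 30 mm tall; origin under its centre. Leave alone.
There are look-alikes about, which are no part of the job. What is meant by the link is not pink, and is the smaller of those in its own colour.

How it is judged:
By the outcome, as a careful person would: the job done as asked, in the order asked, and still so for the second after the job is handed in, with the robot touching nothing.
It also fails if it takes over 51 s, if anything falls off the work surface, if the arm or the gripper's body presses on something with over 40 N, if the wrist force passes 120 N, or if a joint passes its speed limit or range.

## Working session

There is one attempt and no reset: what is moved stays moved. The work goes in short steps, Python scripts to look and compute and a tool call to move; the robot and the scene stay as the last step left them, time stands still between calls to the robot, and variables do not carry over. Pictures are saved under pics/ and viewed, at most 10 in all, crops included, and the job is handed in when it is done.

Besides the shell and the picture viewer there is one more tool, called after ">>>" by a JSON object that holds its "method" and its "body". servo_tool: Moves the arm, as the interface text tells. Its arguments: {"type":"object","properties":{"motion":{"type":"array","items":{"type":"object","properties":{"wx":{"type":"number"},"wy":{"type":"number"},"wz":{"type":"number"},"dx":{"type":"number"},"dy":{"type":"number"},"dz":{"type":"number"},"fingers":{"type":"number"}}}},"newtons":{"type":"number"}},"required":["motion"]}

```bash
mkdir -p pics
cat > h.py <<'E'
from cell import *
import numpy as np, cv2
from scipy.spatial.transform import Rotation as Ro
def save(p,n): cv2.imwrite('pics/'+n,cv2.cvtColor(p['image'],cv2.COLOR_RGB2BGR))
def ray(p,px):
    s=np.array([(px[0]-p['cx'])/p['fx'],(px[1]-p['cy'])/p['fy']]);u=s.copy()
    for _ in range(20): u=s/(1+p['k1']*(u@u))
    R=np.array(p['R']);t=np.array(p['t']);d=R.T@np.array([u[0],u[1],1]);return -R.T@t,d/np.linalg.norm(d)
def atz(p,px,z):
    o,d=ray(p,px);return o+d*(z-o[2])/d[2]
def tri(*pp):
    A=0;b=0;L=[ray(p,x) for p,x in pp]
    for o,d in L:
        M=np.eye(3)-np.outer(d,d);A=A+M;b=b+M@o
    X=np.linalg.solve(A,b);return X,[round(float(np.linalg.norm(np.cross(X-o,d))),1) for o,d in L]
def proj(p,X):
    c=np.array(p['R'])@np.array(X,float)+np.array(p['t']);u=c[:2]/c[2];u=u*(1+p['k1']*(u@u))
    return np.array([u[0]*p['fx']+p['cx'],u[1]*p['fy']+p['cy']])
E
python3 - <<'E'
from h import *
import pickle
np.set_printoptions(precision=1,suppress=True)
P={}
for n in ['side','top']:
    p=camera(n);P[n]=p;save(p,n+'0.png');o,_=ray(p,(320,200));print(n,o,p['shot'])
    for q in ['fork','link','stand','collar_face','jar','motor','disc']:
        print(n,q,[(np.round(d['location']),round(d['conf'],2)) for d in spot_in(q,p)][:4])
pickle.dump(P,open('p0.pkl','wb'))
im=np.vstack([P['side']['image'],P['top']['image']])
cv2.imwrite('pics/both.png',cv2.resize(im,(480,600),interpolation=cv2.INTER_AREA)[:,:,::-1])
print(read_state())
E
```

```text
side [ 283.5 -859.6  807.9] 1
side fork [(array([237., 150.]), 0.81)]
side link [(array([401., 244.]), 0.75), (array([308., 226.]), 0.67), (array([334., 267.]), 0.66)]
side stand [(array([298., 236.]), 0.85)]
side collar_face [(array([301., 189.]), 0.54)]
side jar [(array([377., 317.]), 0.68)]
side motor [(array([286., 163.]), 0.62), (array([301., 237.]), 0.27)]
side disc [(array([314., 337.]), 0.6)]
top [ 492.6  -10.5 1202.5] 2
top fork [(array([200., 250.]), 0.82), (array([319., 214.]), 0.55)]
top link [(array([389., 215.]), 0.59), (array([372., 147.]), 0.47)]
top stand [(array([322., 218.]), 0.72)]
top collar_face [(array([317., 214.]), 0.46)]
top jar [(array([426., 196.]), 0.59)]
top motor [(array([214., 201.]), 0.74)]
top disc [(array([418., 241.]), 0.81)]
{'clock': 0.8, 'joints': array([ 1.2,  0.3,  1.5, -0. ,  1.3, -0.1]), 'qd': array([ 0.,  0., -0., -0., -0., -0.]), 'effort': array([  0. , -53.2, -35.3,   0.1,   0. ,  -0. ]), 'eef_pos': array([160.3, 526.1, 205.4]), 'eef_rot': array([-3.1, -0. ,  2.8]), 'wrist_force': array([ 0.1, -0.1, -0.2]), 'moment': array([-0., -0.,  0.]), 'finger_force': 0.0, 'finger_gap': 94.02692908660921}
```

View pics/top0.png

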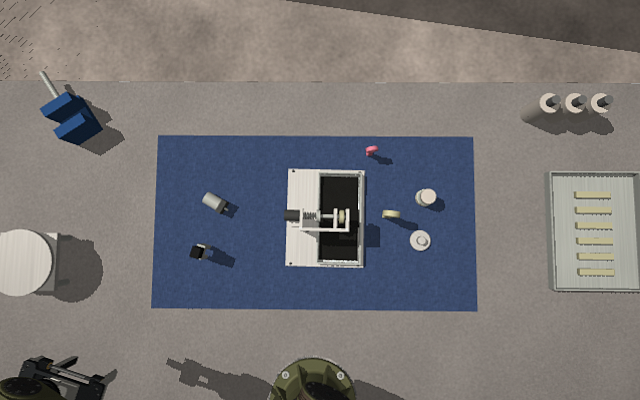

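View pics/side0.png

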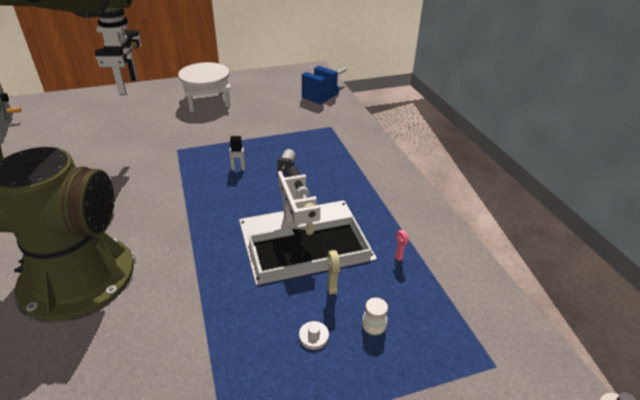

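Top: hanging link at about (342,216) in the stand; the other ivory link stands at (391,214), and the pink one at (371,150). Fork is at (200,250), jar (426,196), disc (420,240) and motor (214,202). Side: hanging link (308,226), ivory look-alike (334,267), pink (401,244), fork (237,150). By the description the link is the hanging one, and there is only one fork.

Run:
```python
from h import *
import pickle
np.set_printoptions(precision=1,suppress=True)
P=pickle.load(open('p0.pkl','rb'))
s,t=P['side'],P['top']
print('fork',tri((s,(237,150)),(t,(200,250))), 'handle top',tri((s,(236,138)),(t,(196,252))))
m=trace('stand',t)[0]['pixels'].astype(np.uint8)
print(cv2.minAreaRect(cv2.findNonZero(m)))
# base plate corner estimates in top image at z=4
for c in [(288,169),(366,170),(366,267),(286,266)]: print(c,atz(t,c,4))
c=camera('wrist'); o,d=ray(c,(320,200)); print('wrist cam',o,d, np.array(c['R']), Ro.from_euler('xyz',read_state()['eef_rot']).as_matrix(),c['fx'])
a=cv2.resize(t['image'][160:280,180:380],(800,480),interpolation=cv2.INTER_CUBIC)
cv2.imwrite('pics/crop.png',a[:,:,::-1])
```

```text
fork (array([432.6, 320.3,  61.2]), [1.9, 1.9]) handle top (array([431.1, 318.5, 103.4]), [0.0, 0.0])
((323.54254150390625, 217.2571258544922), (79.4154052734375, 97.04430389404297), 1.3971810340881348)
(288, 169) [676.7  77.5   4. ]
(366, 170) [ 675.1 -157.8    4. ]
(366, 267) [ 385.8 -157.     4. ]
(286, 266) [386.6  79.7   4. ]
wrist cam [ 79.4 549.3 385. ] [ 0.3 -0.1 -1. ] [[ 0.3  1.   0. ]
 [ 0.9 -0.3  0.3]
 [ 0.3 -0.1 -1. ]] [[-1.   0.3  0. ]
 [ 0.3  1.   0. ]
 [-0.   0.  -1. ]] 277.51357068542353
```

View pics/crop.png

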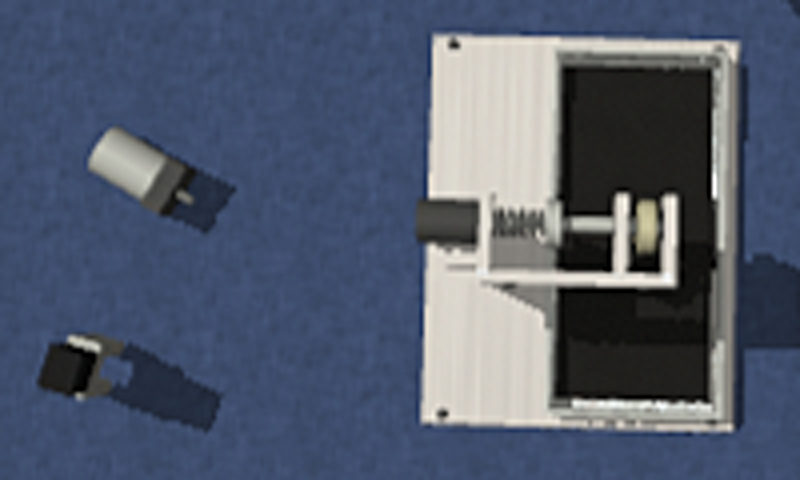

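The crop confirms it: the ivory eye hangs between the cheeks at (648,225). The fork is at (70,365) with its handle top showing, turned about -20°; the stand is turned about -1.4°. The fork height triangulates to 103 mm against 105, so it fits. Next I move above the fork for a close look.

```bash
cat >> h.py <<'E'
def to(X,yaw=None):
    """units dx,dy,dz (and wz) to go from the present pose to TCP X, tool-y... yaw given mod pi"""
    s=read_state();R=Ro.from_euler('xyz',s['eef_rot']).as_matrix()
    print('to',X,'shift',np.round(R.T@(np.array(X)-s['eef_pos'])/100,4),end=' ')
    if yaw is not None:
        d=(yaw-s['eef_rot'][2]+np.pi/2)%np.pi-np.pi/2
        print('wz',round(-d/2,4),end='')
    print(' now',np.round(s['eef_pos'],1),np.round(s['eef_rot'],4),'wf',np.round(s['wrist_force'],1),'gap',round(s['finger_gap'],1),'ff',round(s['finger_force'],1),'clk',round(s['clock'],2))
E
python3 -c "
from h import *
to([432,320,240]);to([490,300,260])"
```

```text
to [432, 320, 240] shift [-3.1996 -1.1799 -0.3455]  now [160.3 526.1 205.5] [3.1415 0.     2.8458] wf [ 0.7  0.5 -0.1] gap 94.2 ff 0.0 clk 0.9
to [490, 300, 260] shift [-3.8127 -1.2021 -0.5455]  now [160.3 526.1 205.5] [3.1415 0.     2.8458] wf [ 0.7  0.5 -0.1] gap 94.2 ff 0.0 clk 0.9
```

>>> {"method": "servo_tool", "body": {"motion": [{"dx": -0.45,"dy": -0.15,"dz": -0.1,"fingers": -1},{"dx": -0.9,"dy": -0.3,"dz": -0.2,"fingers": -1},{"dx": -1,"dy": -0.37,"dz": -0.35,"fingers": -1}]}}

```text
schema error: expected keys wx, wy, wz, dx, dy, dz, fingers
```

>>> {"method": "servo_tool", "body": {"motion": [{"dx": -0.45,"dy": -0.16},{"dx": -0.9,"dy": -0.32},{"dx": -1,"dy": -0.37}]}}

```text
schema error: expected keys wx, wy, wz, dx, dy, dz, fingers
```

>>> {"method": "servo_tool", "body": {"motion": [{"dx": -0.45,"dy": -0.16},{"dx": -0.9,"dy": -0.32},{"dx": -1,"dy": -0.37},{"dx": -1,"dy": -0.37}]}}

```text
schema error: expected keys wx, wy, wz, dx, dy, dz, fingers
```

Run:
```python
from h import *
import pickle
np.set_printoptions(precision=1,suppress=True)
to([432,320,240])
p=camera('wrist');save(p,'w1.png');pickle.dump(p,open('w1.pkl','wb'))
print([(d['location'],d['conf']) for d in spot_in('fork',p)],proj(p,(431,318.5,103.4)))
```

```text
to [432, 320, 240] shift [-3.2 -1.2 -0.3]  now [160.3 526.1 205.5] [3.1 0.  2.8] wf [ 0.7  0.5 -0.1] gap 94.2 ff 0.0 clk 0.9
[([248.4, 369.6], 0.73)] [233.6 414.8]
```

View pics/w1.png

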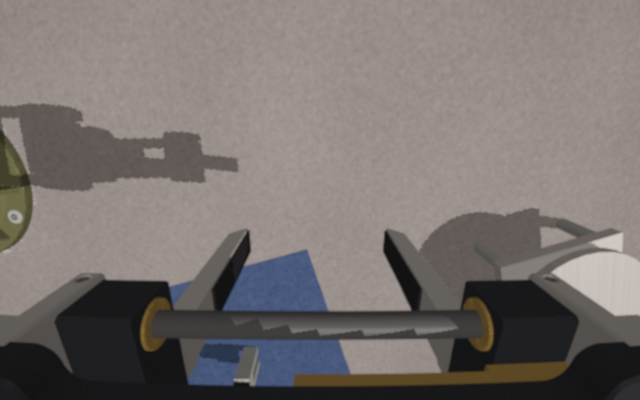

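All keys are needed in every row. The wrist picture shows only the fork's edge at (248,370), with the fingers at about (240,240) and (390,240), so the tool has to stand further out to see the fork.

>>> {"method": "servo_tool", "body": {"motion": [{"wx": 0,"wy": 0,"wz": 0,"dx": -0.45,"dy": -0.14,"dz": -0.1,"fingers": -1},{"wx": 0,"wy": 0,"wz": 0,"dx": -0.9,"dy": -0.28,"dz": -0.3,"fingers": -1},{"wx": 0,"wy": 0,"wz": 0,"dx": -1,"dy": -0.32,"dz": -0.5,"fingers": -1}]}}

```text
clock: 1.3
eef_pos: [249.1, 464.3, 255.9]
eef_rot: [-3.141, 0.0, 2.843]
wrist_force: [-0.8, -0.3, -0.2]
finger_gap: 94.1
finger_force: 0.0
```

>>> {"method": "servo_tool", "body": {"motion": [{"wx": 0,"wy": 0,"wz": 0,"dx": -0.45,"dy": -0.14,"dz": 0,"fingers": -1},{"wx": 0,"wy": 0,"wz": 0,"dx": -0.9,"dy": -0.28,"dz": 0,"fingers": -1},{"wx": 0,"wy": 0,"wz": 0,"dx": -1,"dy": -0.32,"dz": 0,"fingers": -1}]}}

```text
clock: 1.6
eef_pos: [335.7, 404.4, 255.5]
eef_rot: [-3.142, 0.001, 2.843]
wrist_force: [0.1, 0.6, 0.2]
finger_gap: 93.8
finger_force: 0.0
```

>>> {"method": "servo_tool", "body": {"motion": [{"wx": 0,"wy": 0,"wz": 0,"dx": -0.45,"dy": -0.14,"dz": 0,"fingers": -1},{"wx": 0,"wy": 0,"wz": 0,"dx": -0.9,"dy": -0.28,"dz": 0,"fingers": -1},{"wx": 0,"wy": 0,"wz": 0,"dx": -1,"dy": -0.32,"dz": 0,"fingers": -1}]}}

```text
clock: 1.9
eef_pos: [421.8, 344.8, 255.2]
eef_rot: [-3.141, 0.0, 2.843]
wrist_force: [0.6, 0.7, 0.4]
finger_gap: 93.9
finger_force: 0.0
```

>>> {"method": "servo_tool", "body": {"motion": [{"wx": 0,"wy": 0,"wz": 0,"dx": -0.4,"dy": -0.12,"dz": 0,"fingers": -1},{"wx": 0,"wy": 0,"wz": 0,"dx": -0.8,"dy": -0.24,"dz": 0,"fingers": -1},{"wx": 0,"wy": 0,"wz": 0,"dx": -0.8,"dy": -0.24,"dz": 0,"fingers": -1},{"wx": 0,"wy": 0,"wz": 0,"dx": -0.8,"dy": -0.24,"dz": 0,"fingers": -1},{"wx": 0,"wy": 0,"wz": 0,"dx": -0.8,"dy": -0.24,"dz": 0,"fingers": -1}]}}

```text
clock: 2.4
eef_pos: [488.0, 301.4, 255.5]
eef_rot: [3.141, -0.0, 2.847]
wrist_force: [0.2, -0.2, -0.2]
finger_gap: 93.8
finger_force: 0.0
```

Run:
```python
from h import *
import pickle
np.set_printoptions(precision=1,suppress=True)
to([432,320,240])
p=camera('wrist');save(p,'w2.png');pickle.dump(p,open('w2.pkl','wb'))
print([(d['location'],d['conf']) for d in spot_in('fork',p)],proj(p,(431,318.5,103.4)))
```

```text
to [432, 320, 240] shift [0.6 0.  0.2]  now [488.  301.4 255.5] [ 3.1 -0.   2.8] wf [ 0.2 -0.2 -0.2] gap 93.8 ff 0.0 clk 2.4
[([318.5, 138.2], 0.83)] [317.3 139.7]
```

View pics/w2.png

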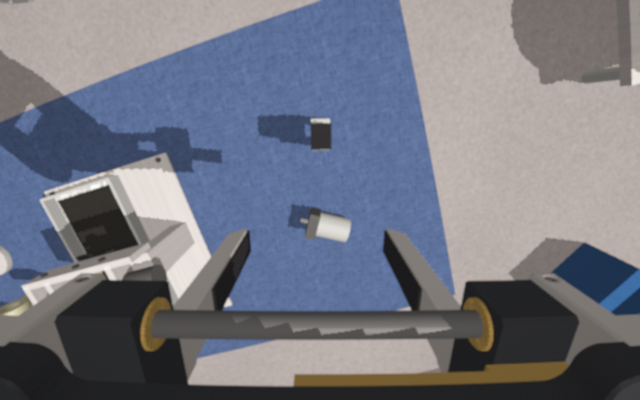

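The fork's dark handle top is at (320,136), nearly square with the picture: 21 px wide and 27 high, so its long side lies along tool x. The motor is at (328,226) and the stand on the left.

Run:
```python
from h import *
import pickle
np.set_printoptions(precision=2,suppress=True)
p=pickle.load(open('w2.pkl','rb'));P=pickle.load(open('p0.pkl','rb'))
im=p['image'].astype(int)
sub=np.zeros((400,640),np.uint8);sub[112:160,300:342]=1
m=((im.max(2)<62)&(sub>0)).astype(np.uint8)
n,l,st,c=cv2.connectedComponentsWithStats(m);k=1+st[1:,4].argmax();m=(l==k).astype(np.uint8)
print(st[k],c[k]); r=cv2.minAreaRect(cv2.findNonZero(m));print(r)
for row in m[112:160:1,300:342]: print(''.join('.#'[v] for v in row))
b=np.array([atz(p,q,105)[:2] for q in cv2.boxPoints(r)]);print(b,b.mean(0))
for i in range(4):
    d=b[(i+1)%4]-b[i];print(np.linalg.norm(d),np.degrees(np.arctan2(d[1],d[0])))
print(tri((p,c[k]),(P['top'],(196.3,252)),(P['side'],(236,138))))
print(ray(p,c[k]))
```

```text
[312 124  18  24 415] [320.5  135.97]
((320.5, 135.5), (23.0, 17.0), 90.0)
..........................................
..........................................
..........................................
..........................................
..........................................
..........................................
..........................................
..........................................
..........................................
..........................................
..........................................
..........................................
....................#.....................
............##################............
............##################............
............##################............
............##################............
............##################............
............##################............
............##################............
............##################............
............##################............
............##################............
............##################......
[... 683 characters left out ...]
...........
..........................................
..........................................
..........................................
..........................................
..........................................
..........................................
..........................................
..........................................
[[412.07 317.8 ]
 [417.76 336.53]
 [442.95 329.2 ]
 [437.14 310.07]] [427.48 323.4 ]
19.56703397609234 73.1125632142788
26.23148943022 -16.21744438966328
19.993213754042007 -106.89466423773834
26.227446005177356 162.8516220915212
(array([430.2 , 321.19, 100.62]), [2.9, 2.7, 1.7])
(array([407.04, 324.53, 435.08]), array([ 0.06, -0.  , -1.  ]))
```

>>> {"method": "servo_tool", "body": {"motion": [{"wx": 0,"wy": 0,"wz": 0,"dx": 0.3,"dy": 0.01,"dz": 0.3,"fingers": -1},{"wx": 0,"wy": 0,"wz": 0,"dx": 0.62,"dy": 0.03,"dz": 0.6,"fingers": -1},{"wx": 0,"wy": 0,"wz": 0,"dx": 0.62,"dy": 0.03,"dz": 0.85,"fingers": -1},{"wx": 0,"wy": 0,"wz": 0,"dx": 0.62,"dy": 0.03,"dz": 0.85,"fingers": -1},{"wx": 0,"wy": 0,"wz": 0,"dx": 0.62,"dy": 0.03,"dz": 0.85,"fingers": -1}]}}

```text
clock: 3.0
eef_pos: [430.5, 321.9, 171.5]
eef_rot: [3.141, 0.0, 2.846]
wrist_force: [0.7, -0.5, 0.3]
finger_gap: 93.8
finger_force: 0.0
```

Run:
```python
from h import *
import pickle
np.set_printoptions(precision=2,suppress=True)
p=camera('wrist');save(p,'w3.png');pickle.dump(p,open('w3.pkl','wb'))
q=pickle.load(open('w2.pkl','rb'))
T=trace('fork',p)[0];print(T['location'],T['conf'])
im=p['image'].astype(int)
m=((im.max(2)<62)&T['pixels']).astype(np.uint8)
n,l,st,c=cv2.connectedComponentsWithStats(m);k=1+st[1:,4].argmax();m=(l==k).astype(np.uint8)
print(st[k],c[k]); r=cv2.minAreaRect(cv2.findNonZero(m));print(r)
b=np.array([atz(p,v,105)[:2] for v in cv2.boxPoints(r)]);print(b,b.mean(0))
print(tri((p,c[k]),(q,(320.5,135.97))))
to([428.5,322.5,66])
cv2.imwrite('pics/w3c.png',cv2.resize(p['image'][110:290,200:440],(720,540))[:,:,::-1])
```

```text
[319.8, 200.4] 0.64
[306 185  24  38 857] [318.05 203.53]
((317.5, 203.5), (37.0, 23.0), 90.0)
[[403.15 318.99]
 [409.25 339.02]
 [443.83 328.99]
 [437.47 308.14]] [423.43 323.78]
(array([428.98, 323.  ,  86.17]), [0.2, 0.2])
to [428.5, 322.5, 66] shift [ 0.03 -0.    1.06]  now [431.1 321.9 172.1] [3.14 0.   2.85] wf [ 0.8 -0.6  0.6] gap 94.0 ff 0.0 clk 3.1
```

View pics/w3c.png

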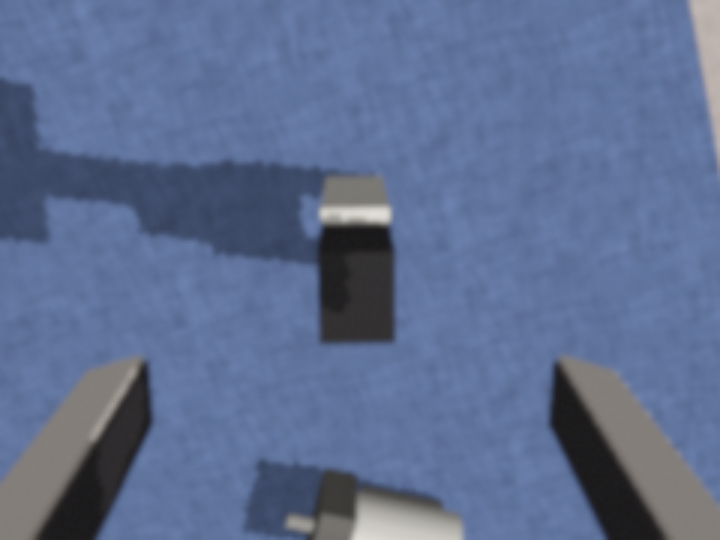

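In the crop the handle top spans (320–393, 247–340), i.e. centre at image (318.8,207.8), square with the fingers. That gives the fork at about (427.5, 323) and its yaw equal to the tool's. I'll go down.

>>> {"method": "servo_tool", "body": {"motion": [{"wx": 0,"wy": 0,"wz": 0,"dx": 0.04,"dy": 0,"dz": 0.3,"fingers": -1},{"wx": 0,"wy": 0,"wz": 0,"dx": 0.04,"dy": 0,"dz": 0.6,"fingers": -1},{"wx": 0,"wy": 0,"wz": 0,"dx": 0.04,"dy": 0,"dz": 0.8,"fingers": -1},{"wx": 0,"wy": 0,"wz": 0,"dx": 0.04,"dy": 0,"dz": 0.95,"fingers": -1},{"wx": 0,"wy": 0,"wz": 0,"dx": 0.04,"dy": 0,"dz": 1.0,"fingers": -1},{"wx": 0,"wy": 0,"wz": 0,"dx": 0.04,"dy": 0,"dz": 1.0,"fingers": -1}]}}

```text
clock: 3.7
eef_pos: [427.0, 322.7, 70.9]
eef_rot: [3.141, 0.0, 2.845]
wrist_force: [-0.5, -0.2, -0.4]
finger_gap: 94.1
finger_force: 0.0
```

>>> {"method": "servo_tool", "body": {"motion": [{"wx": 0,"wy": 0,"wz": 0,"dx": 0,"dy": 0,"dz": 0.05,"fingers": -0.5},{"wx": 0,"wy": 0,"wz": 0,"dx": 0,"dy": 0,"dz": 0.05,"fingers": 0},{"wx": 0,"wy": 0,"wz": 0,"dx": 0,"dy": 0,"dz": 0.05,"fingers": 0.2},{"wx": 0,"wy": 0,"wz": 0,"dx": 0,"dy": 0,"dz": 0.05,"fingers": 0.4},{"wx": 0,"wy": 0,"wz": 0,"dx": 0,"dy": 0,"dz": 0.05,"fingers": 0.5},{"wx": 0,"wy": 0,"wz": 0,"dx": 0,"dy": 0,"dz": 0.05,"fingers": 0.7},{"wx": 0,"wy": 0,"wz": 0,"dx": 0,"dy": 0,"dz": 0.05,"fingers": 1},{"wx": 0,"wy": 0,"wz": 0,"dx": 0,"dy": 0,"dz": 0.05,"fingers": 1},{"wx": 0,"wy": 0,"wz": 0,"dx": 0,"dy": 0,"dz": 0.05,"fingers": 1}], "newtons": 40}}

```text
clock: 4.6
eef_pos: [426.6, 322.7, 65.5]
eef_rot: [3.142, 0.0, 2.846]
wrist_force: [-0.4, 0.5, -0.1]
finger_gap: 25.2
finger_force: 0.2
```

>>> {"method": "servo_tool", "body": {"motion": [{"wx": 0,"wy": 0,"wz": 0,"dx": 0,"dy": 0,"dz": 0,"fingers": 1},{"wx": 0,"wy": 0,"wz": 0,"dx": 0,"dy": 0,"dz": 0,"fingers": 1},{"wx": 0,"wy": 0,"wz": 0,"dx": 0,"dy": 0,"dz": 0,"fingers": 1},{"wx": 0,"wy": 0,"wz": 0,"dx": 0,"dy": 0,"dz": 0,"fingers": 1}], "newtons": 50}}

```text
clock: 5.0
eef_pos: [426.6, 322.6, 65.5]
eef_rot: [3.142, -0.0, 2.846]
wrist_force: [-0.9, 0.3, 0.7]
finger_gap: 23.7
finger_force: 50.0
```

>>> {"method": "servo_tool", "body": {"motion": [{"wx": 0,"wy": 0,"wz": 0,"dx": 0,"dy": 0,"dz": -0.2,"fingers": 1},{"wx": 0,"wy": 0,"wz": 0,"dx": 0,"dy": 0,"dz": -0.5,"fingers": 1},{"wx": 0,"wy": 0,"wz": 0,"dx": 0,"dy": 0,"dz": -0.9,"fingers": 1},{"wx": 0,"wy": 0,"wz": 0,"dx": 0,"dy": 0,"dz": -1,"fingers": 1}]}}

```text
clock: 5.4
eef_pos: [427.6, 323.3, 169.0]
eef_rot: [3.138, 0.003, 2.846]
wrist_force: [-0.6, 0.7, -3.5]
finger_gap: 24.0
finger_force: 50.0
```

>>> {"method": "servo_tool", "body": {"motion": [{"wx": 0,"wy": 0,"wz": 0,"dx": 0,"dy": 0,"dz": -0.3,"fingers": 1},{"wx": 0,"wy": 0,"wz": 0,"dx": 0,"dy": 0,"dz": -0.6,"fingers": 1},{"wx": 0,"wy": 0,"wz": 0,"dx": 0,"dy": 0,"dz": -0.75,"fingers": 1},{"wx": 0,"wy": 0,"wz": 0,"dx": 0,"dy": 0,"dz": -0.75,"fingers": 1},{"wx": 0,"wy": 0,"wz": 0,"dx": 0,"dy": 0,"dz": -0.75,"fingers": 1}]}}

```text
clock: 5.9
eef_pos: [426.3, 322.4, 238.8]
eef_rot: [-3.14, -0.001, 2.846]
wrist_force: [-0.6, 0.4, -3.9]
finger_gap: 23.8
finger_force: 50.0
```

Run:
```python
from h import *
import pickle
from scipy.optimize import least_squares
np.set_printoptions(precision=2,suppress=True)
P=pickle.load(open('p0.pkl','rb'));t=P['top'];w=pickle.load(open('w2.pkl','rb'))
c=lambda x,y:(180+x/4-.375,160+y/4-.375)
obs=[(t,c(433,35),(145,155,4)),(t,c(740,40),(145,-75,4)),(t,c(735,431),(-145,-75,4)),(t,c(421,425),(-145,155,4)),(t,c(622,195),(20,16,146)),(t,c(671,195),(20,-16,146)),(w,(166,153),(-145,155,4))]
def f(v,o):
    R=Ro.from_euler('z',v[2]).as_matrix();return np.concatenate([proj(p,R@np.array(X)+[v[0],v[1],0])-u for p,u,X in o])
for o in (obs,obs[:6],obs[:4]):
    s=least_squares(f,[531,-80,-.02],args=(o,),x_scale=[1,1,.01]);print(s.x,np.degrees(s.x[2]),s.fun)
to([600,-40,290],-0.025)
```

```text
[530.65 -74.34  -0.02] -1.011298291235736 [-0.06  0.06 -0.6   0.64 -0.85  0.09 -0.06 -0.5  -0.01 -0.05 -0.13  0.25
 -0.81  0.63]
[530.98 -75.16  -0.01] -0.7771774357243466 [ 0.01  0.16 -0.52  0.42 -0.37 -0.12  0.41 -0.39  0.27 -0.15  0.15  0.11]
[531.   -75.51  -0.01] -0.7930048302581346 [ 0.14  0.14 -0.39  0.42 -0.27 -0.12  0.52 -0.41]
to [600, -40, 290] shift [-2.72 -2.96 -0.51] wz -0.1354 now [426.3 322.4 238.8] [-3.14 -0.    2.85] wf [-0.6  0.4 -3.9] gap 23.8 ff 50.0 clk 5.9
```

>>> {"method": "servo_tool", "body": {"motion": [{"wx": 0,"wy": 0,"wz": 0,"dx": -0.25,"dy": -0.28,"dz": -0.2,"fingers": 1},{"wx": 0,"wy": 0,"wz": 0,"dx": -0.5,"dy": -0.6,"dz": -0.5,"fingers": 1},{"wx": 0,"wy": 0,"wz": 0,"dx": -0.8,"dy": -0.9,"dz": -0.5,"fingers": 1},{"wx": 0,"wy": 0,"wz": 0,"dx": -0.9,"dy": -1,"dz": -0.5,"fingers": 1}]}}

```text
clock: 6.3
eef_pos: [484.6, 198.0, 289.2]
eef_rot: [-3.14, -0.001, 2.843]
wrist_force: [-0.7, -0.2, -3.6]
finger_gap: 24.1
finger_force: 50.0
```

>>> {"method": "servo_tool", "body": {"motion": [{"wx": 0,"wy": 0,"wz": 0,"dx": -0.3,"dy": -0.33,"dz": 0,"fingers": 1},{"wx": 0,"wy": 0,"wz": 0,"dx": -0.6,"dy": -0.65,"dz": 0,"fingers": 1},{"wx": 0,"wy": 0,"wz": 0,"dx": -0.9,"dy": -1,"dz": 0,"fingers": 1},{"wx": 0,"wy": 0,"wz": 0,"dx": -0.9,"dy": -1,"dz": 0,"fingers": 1}]}}

```text
clock: 6.7
eef_pos: [541.4, 75.1, 287.9]
eef_rot: [-3.14, -0.003, 2.842]
wrist_force: [0.4, 0.4, -2.0]
finger_gap: 23.7
finger_force: 50.0
```

>>> {"method": "servo_tool", "body": {"motion": [{"wx": 0,"wy": 0,"wz": -0.03,"dx": -0.3,"dy": -0.33,"dz": 0,"fingers": 1},{"wx": 0,"wy": 0,"wz": -0.07,"dx": -0.6,"dy": -0.65,"dz": 0,"fingers": 1},{"wx": 0,"wy": 0,"wz": -0.11,"dx": -0.9,"dy": -0.95,"dz": 0,"fingers": 1},{"wx": 0,"wy": 0,"wz": -0.1395,"dx": -0.9,"dy": -0.95,"dz": 0,"fingers": 1},{"wx": 0,"wy": 0,"wz": -0.1395,"dx": -0.9,"dy": -0.95,"dz": 0,"fingers": 1},{"wx": 0,"wy": 0,"wz": -0.1395,"dx": -0.9,"dy": -0.95,"dz": 0,"fingers": 1},{"wx": 0,"wy": 0,"wz": -0.1395,"dx": -0.9,"dy": -0.95,"dz": 0,"fingers": 1}]}}

```text
clock: 7.4
eef_pos: [598.6, -37.1, 290.1]
eef_rot: [3.141, -0.001, 3.125]
wrist_force: [-0.4, -0.6, -2.4]
finger_gap: 23.9
finger_force: 50.0
```

Run:
```python
from h import *
import pickle
np.set_printoptions(precision=2,suppress=True)
to([531.6,-37,290],-.015)
p=camera('wrist');save(p,'w4.png');pickle.dump(p,open('w4.pkl','wb'))
```

```text
to [531.6, -37, 290] shift [ 0.67 -0.01  0.  ] wz -0.0009 now [598.6 -37.1 290.1] [ 3.14 -0.    3.12] wf [-0.4 -0.6 -2.4] gap 23.9 ff 50.0 clk 7.4
```

View pics/w4.png

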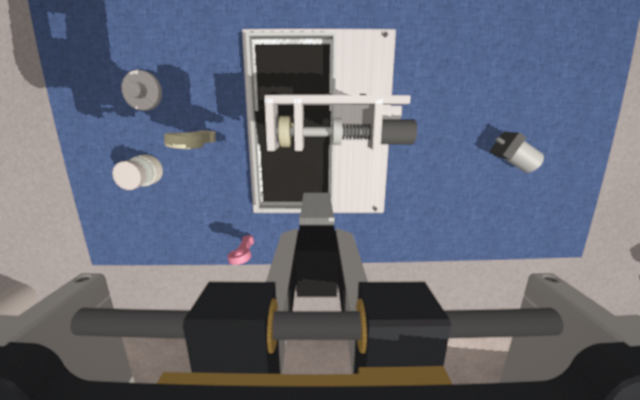

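The wrist view shows the whole stand: base corners at about (243,30), (397,30), (385,212) and (254,213), bar on row 131, link (285,131), collar (337,131), held fork at (317,205). I fit the pose and draw it over an enlarged crop.

```bash
cat > fit.py <<'E'
from h import *
import pickle
from scipy.optimize import least_squares
np.set_printoptions(precision=2,suppress=True)
def T(v,X): return Ro.from_euler('z',v[2]).as_matrix()@np.array(X,float)+[v[0],v[1],0]
def fit(o,v0=(531,-75,-.015)):
    s=least_squares(lambda v:np.concatenate([proj(p,T(v,X))-u for p,u,X in o]),v0,x_scale=[1,1,.01]);return s.x,s.fun
E
python3 - <<'E'
from fit import *
w=pickle.load(open('w4.pkl','rb'))
im=w['image'].astype(int)
o=[(w,(243,30),(-145,-75,4)),(w,(397,30),(-145,155,4)),(w,(385,212),(145,155,4)),(w,(254,213),(145,-75,4))]
v,r=fit(o);print(v,np.degrees(v[2]),r)
k=4;x0,y0=235,20
big=cv2.resize(w['image'][y0:y0+150,x0:x0+195],None,fx=k,fy=k,interpolation=cv2.INTER_CUBIC)[:,:,::-1].copy()
def seg(v,a,b,col):
    q=[tuple(np.int32(((proj(w,T(v,X))-[x0,y0])+.5)*k-.5)) for X in (a,b)];cv2.line(big,q[0],q[1],col,1)
vt=(530.8,-75,-.016)
for vv,col in ((v,(0,0,255)),(vt,(0,200,0))):
    for y in (12,20,56,66,102,110): seg(vv,(-10,y,130),(10,y,130),col)
    for x in (-5,5): seg(vv,(x,0,130),(x,70,130),col)
    seg(vv,(-32,-20,146),(-32,140,146),col);seg(vv,(-145,-75,4),(-145,155,4),col)
cv2.imwrite('pics/w4c.png',big)
E
```

```text
[529.81 -71.3   -0.02] -0.8990931093719369 [ 0.53  0.06 -0.73 -0.06 -0.7   0.28  0.94 -0.5 ]
```

View pics/w4c.png

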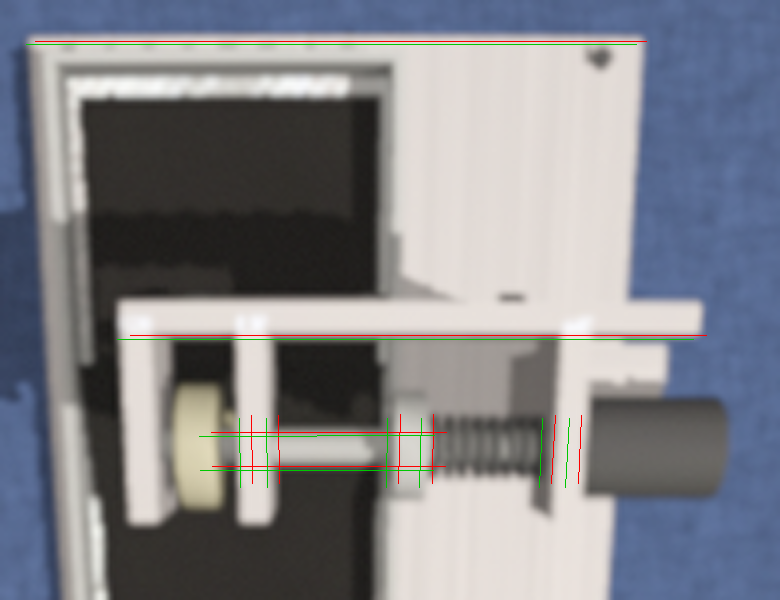

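In the crop the bar runs on rows 430–462 and the collar at columns 391–425. So the stand lies between the two fits: origin at about (529, -73.7), yaw -0.9°, fork spot about (529.6, -35.7). I go to a hover over it with the tips at about 159 mm.

>>> {"method": "servo_tool", "body": {"motion": [{"wx": 0,"wy": 0,"wz": 0,"dx": 0.3,"dy": 0,"dz": 0.1,"fingers": 1},{"wx": 0,"wy": 0,"wz": 0,"dx": 0.6,"dy": 0,"dz": 0.3,"fingers": 1},{"wx": 0,"wy": 0,"wz": 0,"dx": 0.7,"dy": 0,"dz": 0.55,"fingers": 1},{"wx": 0,"wy": 0,"wz": 0,"dx": 0.7,"dy": 0,"dz": 0.65,"fingers": 1},{"wx": 0,"wy": 0,"wz": 0,"dx": 0.7,"dy": 0,"dz": 0.65,"fingers": 1},{"wx": 0,"wy": 0,"wz": 0,"dx": 0.7,"dy": 0,"dz": 0.65,"fingers": 1}]}}

```text
clock: 8.05
eef_pos: [529.8, -36.9, 226.3]
eef_rot: [-3.141, 0.001, 3.125]
wrist_force: [0.6, 0.0, -2.2]
finger_gap: 23.3
finger_force: 50.0
```

Run:
```python
from fit import *
to([528.8,-35.7,173],-.0157)
a=camera('wrist');b=camera('side');t=camera('top')
pickle.dump((a,b,t),open('hov.pkl','wb'))
A=cv2.resize(a['image'][130:290,220:420],(800,640))[:590]
B=cv2.resize(b['image'][130:270,230:380],(600,560),interpolation=cv2.INTER_CUBIC)
C=cv2.resize(t['image'][190:250,280:360],(800,600))
A=cv2.resize(a['image'][130:290,220:420],(400,320));B=cv2.resize(b['image'][140:260,240:390],(400,320),interpolation=cv2.INTER_CUBIC)
cv2.imwrite('pics/hov.png',np.hstack([A,B])[:,:,::-1])
```

```text
to [528.8, -35.7, 173] shift [0.01 0.01 0.53] wz -0.0005 now [529.8 -36.9 226.3] [-3.14  0.    3.12] wf [ 0.6  0.  -2.2] gap 23.3 ff 50.0 clk 8.05
```

View pics/hov.png

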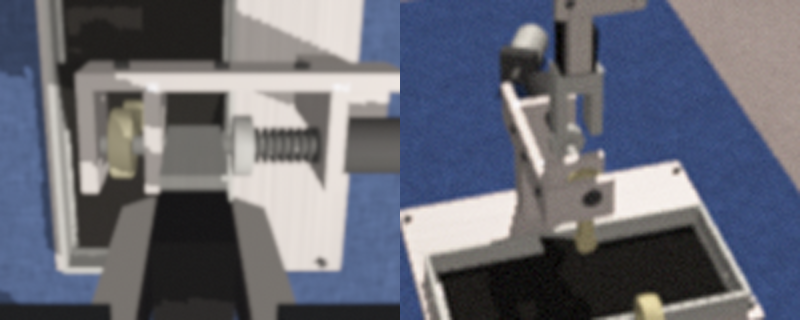

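Run:
```python
from fit import *
a,b,t=pickle.load(open('hov.pkl','rb'))
v=(529,-73.7,-.0157)
cr=lambda q:((q-[240,140])*[400/150,320/120]+[400,0])
print('pin',cr(proj(b,T(v,(0,-20,130)))),'collar',cr(proj(b,T(v,(0,56,130)))))
f=lambda x,y,z:cr(proj(b,np.array([529.8+.8,-36.9,226.3-65.5])+Ro.from_euler('z',-.0166).apply([x,y,z])))
for n,X in dict(Lout=(-20,-12,0),Lin=(-10,-12,0),Rin=(10,-12,0),Rout=(20,-12,0),slotL=(-10,-12,45),slotR=(10,-12,45)).items(): print(n,f(*X))
cw=lambda q:(q-[220,130])*2
print('wrist: cheek',cw(proj(a,T(v,(20,20,146)))),'collar',cw(proj(a,T(v,(0,56,146)))))
g=lambda x,y,z:cw(proj(a,np.array([529.8+.8,-36.9,226.3-65.5])+Ro.from_euler('z',-.0166).apply([x,y,z])))
print('fork block back',g(-20,-12,65),g(-20,12,65),g(-20,-12,45),'tip',g(-20,-12,0))
B=cv2.resize(b['image'][150:230,280:345],(650,800),interpolation=cv2.INTER_CUBIC)[:600]
cv2.imwrite('pics/hs.png',B[:,:,::-1])
```

```text
pin [589.99 195.39] collar [565.59 141.85]
Lout [553.7  138.45]
Lin [565.12 136.49]
Rin [587.82 132.61]
Rout [599.09 130.68]
slotL [564.93  93.14]
slotR [588.23  89.35]
wrist: cheek [161.49 191.45] collar [233.91 153.52]
fork block back [161.09 172.87] [230.72 172.83] [163.96 154.79] tip [168.84 124.09]
```

View pics/hs.png

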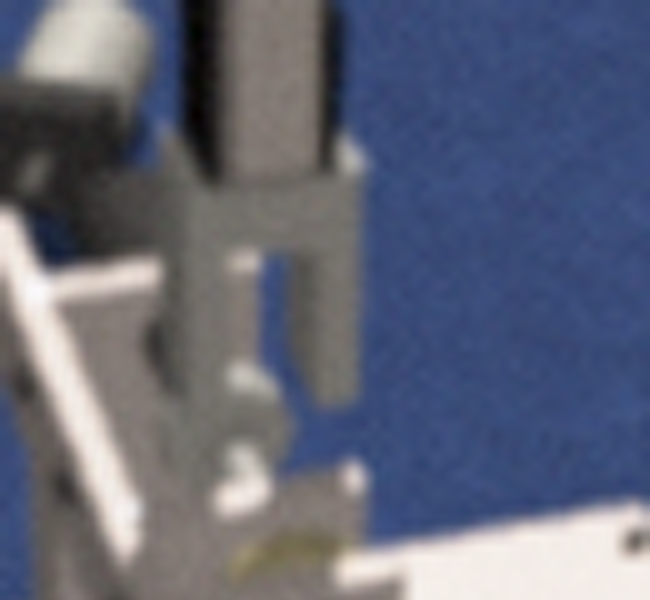

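Ten pictures are used up, so I rely on numbers from here. The side crop shows the slot (right prong columns 310–360) over the bar, with the collar's right edge at 290 where predicted and the fork 1–2 mm too far in +x. I correct that and lower it in stages, watching the force.

>>> {"method": "servo_tool", "body": {"motion": [{"wx": 0,"wy": 0,"wz": 0,"dx": 0.02,"dy": 0.02,"dz": 0,"fingers": 1},{"wx": 0,"wy": 0,"wz": 0,"dx": 0.02,"dy": 0.02,"dz": 0.1,"fingers": 1},{"wx": 0,"wy": 0,"wz": 0,"dx": 0.02,"dy": 0.02,"dz": 0.18,"fingers": 1},{"wx": 0,"wy": 0,"wz": 0,"dx": 0.02,"dy": 0.02,"dz": 0.24,"fingers": 1},{"wx": 0,"wy": 0,"wz": 0,"dx": 0.02,"dy": 0.02,"dz": 0.28,"fingers": 1},{"wx": 0,"wy": 0,"wz": 0,"dx": 0.02,"dy": 0.02,"dz": 0.32,"fingers": 1},{"wx": 0,"wy": 0,"wz": 0,"dx": 0.02,"dy": 0.02,"dz": 0.32,"fingers": 1}]}}

```text
clock: 8.9
eef_pos: [526.8, -35.0, 192.9]
eef_rot: [3.142, -0.001, 3.125]
wrist_force: [-0.2, -0.2, -2.3]
finger_gap: 23.6
finger_force: 50.0
```

>>> {"method": "servo_tool", "body": {"motion": [{"wx": 0,"wy": 0,"wz": 0,"dx": 0,"dy": 0,"dz": 0.06,"fingers": 1},{"wx": 0,"wy": 0,"wz": 0,"dx": 0,"dy": 0,"dz": 0.12,"fingers": 1},{"wx": 0,"wy": 0,"wz": 0,"dx": 0,"dy": 0,"dz": 0.18,"fingers": 1},{"wx": 0,"wy": 0,"wz": 0,"dx": 0,"dy": 0,"dz": 0.23,"fingers": 1},{"wx": 0,"wy": 0,"wz": 0,"dx": 0,"dy": 0,"dz": 0.23,"fingers": 1},{"wx": 0,"wy": 0,"wz": 0,"dx": 0,"dy": 0,"dz": 0.23,"fingers": 1}]}}

```text
clock: 9.5
eef_pos: [526.9, -35.0, 170.4]
eef_rot: [3.142, -0.0, 3.125]
wrist_force: [0.3, -0.0, -3.0]
finger_gap: 24.4
finger_force: 50.0
```

>>> {"method": "servo_tool", "body": {"motion": [{"wx": 0,"wy": 0,"wz": 0,"dx": -0.01,"dy": 0.03,"dz": 0,"fingers": 1},{"wx": 0,"wy": 0,"wz": 0,"dx": -0.01,"dy": 0.06,"dz": 0,"fingers": 1},{"wx": 0,"wy": 0,"wz": 0,"dx": -0.01,"dy": 0.09,"dz": 0,"fingers": 1},{"wx": 0,"wy": 0,"wz": 0,"dx": -0.01,"dy": 0.12,"dz": 0,"fingers": 1},{"wx": 0,"wy": 0,"wz": 0,"dx": -0.01,"dy": 0.15,"dz": 0,"fingers": 1},{"wx": 0,"wy": 0,"wz": 0,"dx": -0.01,"dy": 0.15,"dz": 0,"fingers": 1},{"wx": 0,"wy": 0,"wz": 0,"dx": -0.01,"dy": 0.15,"dz": 0,"fingers": 1}]}}

```text
clock: 10.2
eef_pos: [528.2, -20.0, 170.5]
eef_rot: [-3.142, 0.0, 3.125]
wrist_force: [0.6, -2.5, -1.7]
finger_gap: 23.9
finger_force: 50.0
```

>>> {"method": "servo_tool", "body": {"motion": [{"wx": 0,"wy": 0,"wz": 0,"dx": 0,"dy": 0.04,"dz": 0,"fingers": 1},{"wx": 0,"wy": 0,"wz": 0,"dx": 0,"dy": 0.08,"dz": 0,"fingers": 1},{"wx": 0,"wy": 0,"wz": 0,"dx": 0,"dy": 0.12,"dz": 0,"fingers": 1},{"wx": 0,"wy": 0,"wz": 0,"dx": 0,"dy": 0.15,"dz": 0,"fingers": 1},{"wx": 0,"wy": 0,"wz": 0,"dx": 0,"dy": 0.15,"dz": 0,"fingers": 1},{"wx": 0,"wy": 0,"wz": 0,"dx": 0,"dy": 0.15,"dz": 0,"fingers": 1}]}}

```text
clock: 10.8
eef_pos: [528.4, -4.9, 170.5]
eef_rot: [3.142, 0.0, 3.125]
wrist_force: [1.3, -4.1, -0.7]
finger_gap: 23.7
finger_force: 50.0
```

>>> {"method": "servo_tool", "body": {"motion": [{"wx": 0,"wy": 0,"wz": 0,"dx": 0,"dy": 0.03,"dz": 0,"fingers": 1},{"wx": 0,"wy": 0,"wz": 0,"dx": 0,"dy": 0.05,"dz": 0,"fingers": 1},{"wx": 0,"wy": 0,"wz": 0,"dx": 0,"dy": 0.06,"dz": 0,"fingers": 1},{"wx": 0,"wy": 0,"wz": 0,"dx": 0,"dy": 0.07,"dz": 0,"fingers": 1},{"wx": 0,"wy": 0,"wz": 0,"dx": 0,"dy": 0.07,"dz": 0,"fingers": 1},{"wx": 0,"wy": 0,"wz": 0,"dx": 0,"dy": 0.07,"dz": 0,"fingers": 1}]}}

```text
clock: 11.4
eef_pos: [528.5, 1.8, 170.4]
eef_rot: [-3.141, 0.0, 3.125]
wrist_force: [1.0, -4.6, -1.3]
finger_gap: 23.7
finger_force: 50.0
```

```bash
cat > lk.py <<'E'
from fit import *
v=(529,-73.7,-.0157)
P0=pickle.load(open('p0.pkl','rb'))
print(read_state()['eef_pos'],read_state()['wrist_force'])
for n in ('side','top'):
    p=camera(n)
    for d in trace('link',p): print(n,'link',np.round(d['location']),round(d['conf'],2),d['pixels'].sum())
    for d in spot_in('collar_face',p): print(n,'collar',np.round(d['location'],1),round(d['conf'],2))
    print('  expected: hung',proj(p,T(v,(0,0,130))),'tray',proj(p,T(v,(30,0,12))),'collar0',proj(p,T(v,(0,56,130))),'collar34',proj(p,T(v,(0,90,130))))
E
python3 lk.py
```

```text
[528.54   1.81 170.45] [ 0.96 -4.61 -1.25]
side link [399. 245.] 0.69 253
side link [334. 268.] 0.6 507
side link [315. 337.] 0.6 687
side link [319. 229.] 0.51 271
side link [296. 186.] 0.51 290
side link [377. 317.] 0.43 804
side collar [301.4 194.5] 0.62
  expected: hung [308.74 207.78] tray [320.35 243.19] collar0 [302.1  193.19] collar34 [298.31 184.87]
top link [371. 145.] 0.48 76
  expected: hung [340.42 216.88] tray [338.26 208.12] collar0 [319.48 216.39] collar34 [306.78 216.1 ]
```

>>> {"method": "servo_tool", "body": {"motion": [{"wx": 0,"wy": 0,"wz": 0,"dx": 0,"dy": 0.01,"dz": 0,"fingers": 1},{"wx": 0,"wy": 0,"wz": 0,"dx": 0,"dy": 0.02,"dz": 0,"fingers": 1},{"wx": 0,"wy": 0,"wz": 0,"dx": 0,"dy": 0.02,"dz": 0,"fingers": 1},{"wx": 0,"wy": 0,"wz": 0,"dx": 0,"dy": 0.02,"dz": 0,"fingers": 1},{"wx": 0,"wy": 0,"wz": 0,"dx": 0,"dy": 0.02,"dz": 0,"fingers": 1}]}}

```text
clock: 12.2
eef_pos: [528.6, 3.8, 170.5]
eef_rot: [-3.141, 0.0, 3.125]
wrist_force: [1.4, -4.2, -1.2]
finger_gap: 23.7
finger_force: 50.0
```

```bash
cat >> lk.py <<'E'
    im=p['image'].astype(int)
    # ivory pixels in the stand area
    q=np.array(proj(p,T(v,(20,0,40))));x,y=np.int32(q)
    s=im[y-40:y+40,x-40:x+40];m=(s[...,0]>90)&(s[...,0]-s[...,2]>25)
    yy,xx=np.nonzero(m);print(n,'ivory px',m.sum(),[ (xx.min()+x-40,xx.max()+x-40,yy.min()+y-40,yy.max()+y-40) if len(xx) else None])
    i0=P0[n]['image'].astype(int)[y-40:y+40,x-40:x+40];m0=(i0[...,0]>90)&(i0[...,0]-i0[...,2]>25)
    for k in range(0,80,2): print(''.join('AB'[m[k,j]] if m0[k,j] else '.b'[m[k,j]] for j in range(0,80)))
E
python3 lk.py | sed 's/A/o/g'
```

```text
[528.6    3.83 170.5 ] [ 1.42 -4.22 -1.22]
side link [330. 241.] 0.74 296
side link [332. 268.] 0.72 426
side link [400. 248.] 0.55 269
  expected: hung [308.74 207.78] tray [320.35 243.19] collar0 [302.1  193.19] collar34 [298.31 184.87]
side ivory px 561 [(np.int64(311), np.int64(345), np.int64(228), np.int64(274))]Traceback (most recent call last):
  File "lk.py", line 16, in <module>
    for k in range(0,80,2): print(''.join('AB'[m[k,j]] if m0[k,j] else '.b'[m[k,j]] for j in range(0,80)))
                                  ~~~~~~~^^^^^^^^^^^^^^^^^^^^^^^^^^^^^^^^^^^^^^^^^^^^^^^^^^^^^^^^^^^^^^^^
  File "lk.py", line 16, in <genexpr>
    for k in range(0,80,2): print(''.join('AB'[m[k,j]] if m0[k,j] else '.b'[m[k,j]] for j in range(0,80)))
                                                                       ~~~~^^^^^^^^
TypeError: string indices must be integers, not 'numpy.bool'
```

>>> {"method": "servo_tool", "body": {"motion": [{"wx": 0,"wy": 0,"wz": 0,"dx": 0,"dy": 0,"dz": 0,"fingers": 1},{"wx": 0,"wy": 0,"wz": 0,"dx": 0,"dy": 0,"dz": 0,"fingers": 1},{"wx": 0,"wy": 0,"wz": 0,"dx": 0,"dy": 0,"dz": 0,"fingers": 1},{"wx": 0,"wy": 0,"wz": 0,"dx": 0,"dy": 0,"dz": 0,"fingers": 1},{"wx": 0,"wy": 0,"wz": 0,"dx": 0,"dy": 0,"dz": 0,"fingers": 1}]}}

```text
clock: 12.85
eef_pos: [528.6, 3.8, 170.5]
eef_rot: [-3.141, 0.0, 3.125]
wrist_force: [1.6, -5.1, -0.7]
finger_gap: 23.8
finger_force: 50.0
```

```bash
sed -i 's/\[m\[k,j\]\]/[int(m[k,j])]/g' lk.py; python3 lk.py | sed 's/A/o/g'; python3 -c "
from fit import *
v=(529,-73.7,-.0157);p=camera('side')
for X in [(20,0,14),(60,0,11),(90,0,11),(131,0,11)]: print(X,proj(p,T(v,X)))"
```

```text
[528.59   3.83 170.49] [ 1.61 -5.13 -0.72]
side link [335. 269.] 0.96 458
side link [399. 244.] 0.7 246
side link [333. 241.] 0.59 254
side link [316. 339.] 0.53 653
side collar [300.8 190.9] 0.4
  expected: hung [308.74 207.78] tray [320.35 243.19] collar0 [302.1  193.19] collar34 [298.31 184.87]
side ivory px 565 [(np.int64(311), np.int64(345), np.int64(228), np.int64(274))]
................................................................................
................................................................................
................................................................................
................................................................................
..............................oooooooo..........................................
............................oooooooooooo........................................
...........................ooooo................................................
................................................................................
........................................................................
[... 5415 characters left out ...]
....................
.................................bbbbbbbb.......................................
.................................bbbbbbb........................................
.................................bbbbbbb........................................
.................................bbbbbbb........................................
.................................bbbbbbb........................................
................................bbbbbbbb........................................
................................bbbbbbbb........................................
(20, 0, 14) [316.42 243.37]
(60, 0, 11) [332.07 241.14]
(90, 0, 11) [343.65 238.82]
(131, 0, 11) [359.27 235.7 ]
```

The link has dropped and lies in the tray, tipped towards +x. Now I ease the bar back, then lift out.

>>> {"method": "servo_tool", "body": {"motion": [{"wx": 0,"wy": 0,"wz": 0,"dx": 0,"dy": -0.05,"dz": 0,"fingers": 1},{"wx": 0,"wy": 0,"wz": 0,"dx": 0,"dy": -0.1,"dz": 0,"fingers": 1},{"wx": 0,"wy": 0,"wz": 0,"dx": 0,"dy": -0.15,"dz": 0,"fingers": 1},{"wx": 0,"wy": 0,"wz": 0,"dx": 0,"dy": -0.2,"dz": 0,"fingers": 1},{"wx": 0,"wy": 0,"wz": 0,"dx": 0,"dy": -0.25,"dz": 0,"fingers": 1},{"wx": 0,"wy": 0,"wz": 0,"dx": 0,"dy": -0.3,"dz": 0,"fingers": 1},{"wx": 0,"wy": 0,"wz": 0,"dx": 0,"dy": -0.35,"dz": 0,"fingers": 1},{"wx": 0,"wy": 0,"wz": 0,"dx": 0,"dy": -0.38,"dz": 0,"fingers": 1},{"wx": 0,"wy": 0,"wz": 0,"dx": 0,"dy": -0.38,"dz": 0,"fingers": 1},{"wx": 0,"wy": 0,"wz": 0,"dx": 0,"dy": -0.38,"dz": 0,"fingers": 1}]}}

```text
clock: 14.2
eef_pos: [527.8, -33.9, 170.4]
eef_rot: [3.141, -0.0, 3.125]
wrist_force: [-0.3, -0.3, -2.2]
finger_gap: 23.8
finger_force: 50.0
```

>>> {"method": "servo_tool", "body": {"motion": [{"wx": 0,"wy": 0,"wz": 0,"dx": 0,"dy": 0,"dz": -0.1,"fingers": 1},{"wx": 0,"wy": 0,"wz": 0,"dx": 0,"dy": 0,"dz": -0.25,"fingers": 1},{"wx": 0,"wy": 0,"wz": 0,"dx": 0,"dy": 0,"dz": -0.45,"fingers": 1},{"wx": 0,"wy": 0,"wz": 0,"dx": 0,"dy": 0,"dz": -0.7,"fingers": 1},{"wx": 0,"wy": 0,"wz": 0,"dx": 0,"dy": 0,"dz": -0.8,"fingers": 1},{"wx": 0,"wy": 0,"wz": 0,"dx": 0,"dy": 0,"dz": -0.8,"fingers": 1}]}}

```text
clock: 14.8
eef_pos: [528.4, -34.0, 251.9]
eef_rot: [-3.141, 0.003, 3.125]
wrist_force: [-0.2, 0.6, -2.7]
finger_gap: 23.7
finger_force: 50.0
```

Run:
```python
from h import *
to([445,320,100],-.296)
p=camera('top')
for d in spot_in('motor',p)+spot_in('disc',p): print(d['location'],d['conf'],atz(p,d['location'],20))
```

```text
to [445, 320, 100] shift [0.8963 3.5257 1.5154] wz 0.1397 now [528.4 -34.  251.9] [-3.1413e+00  2.6000e-03  3.1249e+00] wf [-0.2  0.6 -2.7] gap 23.7 ff 50.0 clk 14.8
[217.2, 202.3] 0.77 [573.16529664 285.10298856  20.        ]
[417.9, 239.9] 0.68 [ 467.13367371 -307.05553947   20.        ]
```

>>> {"method": "servo_tool", "body": {"motion": [{"wx": 0,"wy": 0,"wz": 0,"dx": 0.1,"dy": 0.3,"dz": 0,"fingers": 1},{"wx": 0,"wy": 0,"wz": 0,"dx": 0.2,"dy": 0.65,"dz": 0,"fingers": 1},{"wx": 0,"wy": 0,"wz": 0,"dx": 0.34,"dy": 0.95,"dz": 0,"fingers": 1}]}}

```text
clock: 15.25
eef_pos: [494.8, 62.7, 249.2]
eef_rot: [3.142, -0.002, 3.124]
wrist_force: [0.4, 0.4, -2.2]
finger_gap: 23.8
finger_force: 50.0
```

>>> {"method": "servo_tool", "body": {"motion": [{"wx": 0,"wy": 0,"wz": 0,"dx": 0.1,"dy": 0.3,"dz": 0,"fingers": 1},{"wx": 0,"wy": 0,"wz": 0,"dx": 0.2,"dy": 0.65,"dz": 0,"fingers": 1},{"wx": 0,"wy": 0,"wz": 0,"dx": 0.34,"dy": 0.95,"dz": 0,"fingers": 1}]}}

```text
clock: 15.55
eef_pos: [462.3, 158.4, 249.3]
eef_rot: [-3.141, -0.002, 3.125]
wrist_force: [0.4, 0.3, -2.1]
finger_gap: 23.3
finger_force: 50.0
```

>>> {"method": "servo_tool", "body": {"motion": [{"wx": 0,"wy": 0,"wz": 0,"dx": 0.1,"dy": 0.3,"dz": 0.1,"fingers": 1},{"wx": 0,"wy": 0,"wz": 0,"dx": 0.2,"dy": 0.65,"dz": 0.35,"fingers": 1},{"wx": 0,"wy": 0,"wz": 0,"dx": 0.34,"dy": 0.9,"dz": 0.7,"fingers": 1},{"wx": 0,"wy": 0,"wz": 0,"dx": 0.34,"dy": 0.9,"dz": 0.9,"fingers": 1},{"wx": 0,"wy": 0,"wz": 0,"dx": 0.34,"dy": 0.9,"dz": 0.9,"fingers": 1},{"wx": 0,"wy": 0,"wz": 0,"dx": 0.34,"dy": 0.9,"dz": 0.9,"fingers": 1}]}}

```text
clock: 16.15
eef_pos: [430.8, 247.4, 160.6]
eef_rot: [-3.141, -0.001, 3.125]
wrist_force: [-0.2, -0.8, -1.9]
finger_gap: 23.6
finger_force: 50.0
```

```bash
python3 -c "
from h import *
to([430,250,65.5],-.0166)
v=read_state();print(v['eef_rot'])"
```

```text
to [430, 250, 65.5] shift [0.0075 0.0263 0.9509] wz -0.0002 now [430.8 247.4 160.6] [-3.1412e+00 -6.0000e-04  3.1246e+00] wf [-0.2 -0.8 -1.9] gap 23.6 ff 50.0 clk 16.15
[-3.14121147e+00 -6.02784136e-04  3.12459343e+00]
```

>>> {"method": "servo_tool", "body": {"motion": [{"wx": 0,"wy": 0,"wz": 0,"dx": 0,"dy": 0,"dz": 0.25,"fingers": 1},{"wx": 0,"wy": 0,"wz": 0,"dx": 0,"dy": 0,"dz": 0.5,"fingers": 1},{"wx": 0,"wy": 0,"wz": 0,"dx": 0,"dy": 0,"dz": 0.7,"fingers": 1},{"wx": 0,"wy": 0,"wz": 0,"dx": 0,"dy": 0,"dz": 0.83,"fingers": 1},{"wx": 0,"wy": 0,"wz": 0,"dx": 0,"dy": 0,"dz": 0.9,"fingers": 1},{"wx": 0,"wy": 0,"wz": 0,"dx": 0,"dy": 0,"dz": 0.93,"fingers": 1},{"wx": 0,"wy": 0,"wz": 0,"dx": 0,"dy": 0,"dz": 0.94,"fingers": 1},{"wx": 0,"wy": 0,"wz": 0,"dx": 0,"dy": 0,"dz": 0.94,"fingers": 1}]}}

```text
clock: 16.95
eef_pos: [431.0, 247.8, 67.1]
eef_rot: [3.141, 0.001, 3.125]
wrist_force: [-0.3, -0.1, -1.9]
finger_gap: 24.2
finger_force: 50.0
```

>>> {"method": "servo_tool", "body": {"motion": [{"wx": 0,"wy": 0,"wz": 0,"dx": 0,"dy": 0,"dz": 0.005,"fingers": 1},{"wx": 0,"wy": 0,"wz": 0,"dx": 0,"dy": 0,"dz": 0.01,"fingers": 1},{"wx": 0,"wy": 0,"wz": 0,"dx": 0,"dy": 0,"dz": 0.01,"fingers": 1}]}}

```text
clock: 17.25
eef_pos: [430.7, 247.7, 65.6]
eef_rot: [3.141, 0.0, 3.125]
wrist_force: [0.3, 0.6, -3.0]
finger_gap: 23.7
finger_force: 50.0
```

>>> {"method": "servo_tool", "body": {"motion": [{"wx": 0,"wy": 0,"wz": 0,"dx": 0,"dy": 0,"dz": 0.005,"fingers": 1},{"wx": 0,"wy": 0,"wz": 0,"dx": 0,"dy": 0,"dz": 0.005,"fingers": 1}]}}

```text
clock: 17.45
eef_pos: [430.7, 247.7, 65.4]
eef_rot: [3.141, 0.0, 3.125]
wrist_force: [-1.7, -0.5, 4.7]
finger_gap: 23.7
finger_force: 50.0
```

Contact with the bench. Release slowly and rise.

>>> {"method": "servo_tool", "body": {"motion": [{"wx": 0,"wy": 0,"wz": 0,"dx": 0,"dy": 0,"dz": 0,"fingers": 0.4},{"wx": 0,"wy": 0,"wz": 0,"dx": 0,"dy": 0,"dz": 0,"fingers": 0.2},{"wx": 0,"wy": 0,"wz": 0,"dx": 0,"dy": 0,"dz": 0,"fingers": 0},{"wx": 0,"wy": 0,"wz": 0,"dx": 0,"dy": 0,"dz": 0,"fingers": -0.5},{"wx": 0,"wy": 0,"wz": 0,"dx": 0,"dy": 0,"dz": 0,"fingers": -1},{"wx": 0,"wy": 0,"wz": 0,"dx": 0,"dy": 0,"dz": 0,"fingers": -1},{"wx": 0,"wy": 0,"wz": 0,"dx": 0,"dy": 0,"dz": 0,"fingers": -1},{"wx": 0,"wy": 0,"wz": 0,"dx": 0,"dy": 0,"dz": 0,"fingers": -1}]}}

```text
clock: 18.25
eef_pos: [430.6, 247.6, 64.9]
eef_rot: [-3.142, 0.0, 3.125]
wrist_force: [-0.4, -0.5, -1.1]
finger_gap: 80.4
finger_force: 0.0
```

>>> {"method": "servo_tool", "body": {"motion": [{"wx": 0,"wy": 0,"wz": 0,"dx": 0,"dy": 0,"dz": -0.2,"fingers": -1},{"wx": 0,"wy": 0,"wz": 0,"dx": 0,"dy": 0,"dz": -0.5,"fingers": -1},{"wx": 0,"wy": 0,"wz": 0,"dx": 0,"dy": 0,"dz": -0.9,"fingers": -1},{"wx": 0,"wy": 0,"wz": 0,"dx": 0,"dy": 0,"dz": -1,"fingers": -1},{"wx": 0,"wy": 0,"wz": 0,"dx": 0,"dy": 0,"dz": -1,"fingers": -1}]}}

```text
clock: 18.75
eef_pos: [431.2, 247.9, 166.2]
eef_rot: [3.14, 0.003, 3.125]
wrist_force: [0.4, -0.8, -0.6]
finger_gap: 94.0
finger_force: 0.0
```

Run:
```python
from fit import *
s=read_state();print(s['eef_pos'],s['wrist_force'],s['finger_gap'],s['clock'])
P0=pickle.load(open('p0.pkl','rb'));v=(529,-73.7,-.0157)
p=camera('side');t=camera('top')
for n,c in (('side',p),('top',t)):
    for q in ('fork','jar','motor','disc','link','collar_face'):
        print(n,q,[(np.round(d['location'],1),round(d['conf'],2)) for d in spot_in(q,c)][:4])
print('fork exp mid',proj(p,(431,248,55)),proj(t,(431,248,55)))
# collar region change vs start (bar home?) and shift by template match
for n,c in (('side',p),('top',t)):
    for nm,X in (('collar',(0,61,130)),('bracket',(0,106,130))):
        x,y=np.int32(proj(c,T(v,X)));a=P0[n]['image'][y-6:y+7,x-7:x+8];b=c['image'][y-16:y+17,x-19:x+20]
        r=cv2.matchTemplate(b,a,cv2.TM_CCOEFF_NORMED);_,m,_,l=cv2.minMaxLoc(r);print(n,nm,round(m,3),(l[0]-12,l[1]-10))
```

```text
[431.18 247.91 166.19] [ 0.45 -0.78 -0.56] 94.00983407169302 18.75
side fork [(array([241.1, 166.2]), 0.61)]
side jar [(array([373.5, 317.5]), 0.96)]
side motor [(array([285.1, 159.8]), 0.78)]
side disc [(array([314.5, 336.4]), 0.8), (array([297.5, 237.5]), 0.57)]
side link [(array([332.5, 270.7]), 0.94), (array([400.3, 246.1]), 0.72), (array([297. , 236.1]), 0.69), (array([330.8, 239.8]), 0.58)]
side collar_face [(array([300.7, 192.4]), 0.47)]
top fork [(array([425.8, 197.2]), 0.28)]
top jar [(array([425.8, 196.1]), 0.82)]
top motor [(array([216.3, 200.3]), 0.77)]
top disc [(array([418. , 239.4]), 0.88)]
top link [(array([389. , 215.8]), 0.57), (array([370.5, 147.3]), 0.42)]
top collar_face [(array([319.1, 212.1]), 0.55)]
fork exp mid [241.89 165.22] [225.79 251.32]
side collar 0.995 (0, 0)
side bracket 0.998 (0, 0)
top collar 0.999 (0, 0)
top bracket 1.0 (0, 0)
```

```bash
python3 -c "
from cell import *
print(sign_off())"
```

```text
the job is handed in; nothing more can be done
None
```

The job is handed in: the link lies in the tray, the bar is back home, and the fork stands on the bench clear of the stand. The jar, motor and disc are where they were. The final check was by image measurements rather than by eye, as all 10 picture views were used.

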